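# Show the drying cartridge's window, then crack the stuck desiccator lid and hold it ajar

## Robot

A 6-joint arm with a two-finger parallel gripper is mounted at the origin on the work surface. World frame = base frame: x ahead of the robot, y to its left, z up, the work surface at z = 0. Lengths are in m, angles in degrees, forces in N, time in s.
With the tool pointing down it reaches from about 0.375 to 0.9 m from the base axis. Payload 3.1 kg.
Tool frame: the origin (TCP) lies on the centre line of the jaws, within the pads' length; the fingertips stand 25 mm ahead of it and the grasp point (between the pads) lies 6 mm ahead of it; z points along the fingers, y is the line along which they close (so a half turn about z gives the same grasp; the last joint's range is limited). The gripper opens to 87 mm and grips with 3 to 60 N. Pads are 19 mm wide; open, the fingers measure 117 mm over their backs; the gripper's body (75 mm by 190 mm) begins 51 mm behind the grasp point.
Start: joints at [-85.629, 30.224, 82.088, -0, 67.689, -10.227], TCP at [0.158, -0.605, 0.217] pointing down, gripper open.
Joint ranges: [-176.69, 176.69], [-43.24, 126.21], [12.49, 139.97], [-82, 262], [0, 151.66], [-163.58, 163.58]. Speed limits (degrees/s): [159.86, 159.86, 180, 180, 180, 180].

## Interface

Orientations are given as a 3x3 rotation matrix whose columns are the frame's x, y, z axes.
In Python, from rig import * gives the robot as it stands.
- The arm moves only by the tool step_arm, never from a script. Its argument "steps" is a list of rows, each a list of 7 numbers: the shift along the tool's x, y, z normalised to -1 to 1, where 1 is 0.3 m, then the turn, a rotation vector about the tool's x, y, z normalised to -1 to 1, where 1 is 45 degrees, then the gripper's target within -1 to 1 (shut at 1, half-way at 0, fully open at -1). A call has 1 to 8 rows; each row is the pose to reach, as a shift and turn from the pose commanded when the call began, along the tool's axes at that moment; what a row does not reach only later rows make up. A row lasts 1/12 s, in which the tool goes at most 41.7 mm and 7.16 degrees, less where a joint would pass 70% of its speed; a pose out of reach is approached as far as the arm can. A call with a number of a shift or a turn outside -1 to 1 is refused whole. A call with a gripper value outside its range is refused whole. The fingers move at their own pace and stop on an object; the grip force is fixed at half the most. Time passes only in rows, so rows that repeat a pose let the fingers close. It gives the time, the measured TCP pose, the force, the opening and the grip force at its end, in the units of the state.
- read_state(): the state, without advancing time (a new reading comes with each control period).
- capture(name): name is "scene" or "side" or "wrist"; returns a dict with "image" (400x640x3 uint8, red, green, blue), "vertical_fov" (degrees; the focal length in pixels is half the picture's height over the tangent of half this angle, whatever the lens; pixels are square), "cx", "cy" (the principal point, pixels), "world_from_camera" (4x4, takes a point from camera to world coordinates); the wrist camera has in their place "T_tool_cam" (4x4, takes a point from camera to tool coordinates, whose origin is the TCP and whose axes are the flange's). Camera axes: x right, y down, z forward; pixel columns grow to the right and rows downward; lengths in m; the calibration is good to about 2 mm. A picture is of the moment at which its call begins: read the wrist's pose just before it. There is no depth.
- hand_in(): hands the job in; it is judged then, once.
The state is a dict: "time_s": time; "joint_positions": joint angles; "qvel": joint speeds; "tau": joint torques, N m; "position": TCP position; "tcp_rot": TCP orientation; "force": force on the tool from outside, world axes, zero at the start; "moment": the same for the moment, N m; "opening": opening from 0.0 (shut) to 1.0 (fully open); "grasp_force": force on a finger pad.
Only numpy, scipy, OpenCV 4.12 (cv2) and the standard library are available. Lean on these libraries where they do the work, as an engineer would, in place of code of your own. Each camera call takes 0.05 s, during which the arm holds its last target. There are 200 camera calls.

## Task

I want to check the drying cartridge before it goes back into the desiccator: first roll the cartridge along the bench, without picking it up, until its sight window faces straight up, and leave it lying there. Then take the desiccator lid by its handle, break it free of its sticky seal without flinging it wide open, and finish while holding it ajar, with its front edge about 15 mm up; do not let go, and leave the bottle and beaker where they stand.

Things in the scene. Friction and masses are not known exactly. Their poses are not given: they have to be found in the camera images.
- cartridge_center (a point): Centre of the drying cartridge, a loose aluminium cylinder 48 mm in diameter, 110 mm long, 0.25 kg, lying on the bench (centre 24 mm up). x runs along the cylinder; y points out through the sight window, a pale 62 mm strip in a nearly flush black frame 22 mm wide (a short black bar on each end points to it). At the start y points roughly away from the robot, about 65 deg from straight up; rolling 28 mm towards the side opposite the window brings it up.
- lid_handle (a point): Centre of the lid's handle, a black bar standing on the lid: 12 mm thick (x), 70 mm wide (y), 38 mm tall (z), top 19 mm above this point, lid's top face 19 mm below. x points from the lid's front edge to its hinge, y along the hinge, z out of the lid. 29 mm of lid lies in front of the bar. Shut, this point is 136 mm above the bench, 155 mm in front of the hinge line and 35 mm above it.
- hinge_line (a point): Middle of the lid's hinge line, at the rear top edge of the desiccator, 101 mm above the bench; same axes as the shut handle. The desiccator is a fixed white box 190 mm deep (x), 170 mm wide (y), 100 mm tall, with a 16 mm thick clear lid in a grey frame, of the same outline; the handle side is its front.
- lid (a joint): Opening angle of the lid, rad: 0 shut, growing as the front edge rises, stop at 0.4. The front edge is 190 mm from the hinge: 0.08 rad lifts it 15 mm and the handle 12 mm. The lid weighs 0.5 kg and falls shut if let go. Its sticky seal takes about 17 N upward at the handle to break free; the pull then drops quickly, to about 5 N at 0.08 rad.
- reagent_bottle: An amber reagent bottle, 60 mm in diameter, 140 mm tall; origin under its foot. A bystander: leave it.
- beaker: A glass beaker, 70 mm in diameter, 85 mm tall; origin under its foot. A bystander: leave it.
Things that resemble listed ones, but are neither listed nor needed, are in the scene too. Leave any purple or yellow look-alike of the part that bears cartridge_center alone.

How it is judged (in metres and radians):
On the way, in this order (a step that is already met when the one before it is completed fails the run):
1. the cartridge lies on the bench with its window up (within 23 degrees), let go and still (angle between cartridge_center's own y axis and vertical below 0.4 rad and height (world z) of cartridge_center between 0.018 and 0.03 m and linear speed of cartridge below 0.02 m/s and contact force between cartridge and the fingers below 0.1 N and contact force between cartridge and the arm below 0.1 N), for 0.3 s.
2. the lid is broken free of its seal and held up by the gripper (value of joint lid above 0.04 rad and contact force between lid and the fingers above 1 N), for 0.2 s.
At the end, for the whole second after the job is handed in: The gripper still holds the lid, steady and by nothing else, with the front edge 8.5 to 25 mm up (lid angle 0.045 to 0.13 rad); the cartridge lies untouched and still on the bench with its window within 23 degrees of straight up; bottle and beaker stand within 30 mm of where they were (all of step 1 and value of joint lid between 0.045 and 0.13 rad and velocity of joint lid between -0.05 and 0.05 rad/s and contact force between lid and the fingers above 1 N and contact force between lid and cartridge below 0.1 N and contact force between lid and reagent_bottle below 0.1 N and contact force between lid and beaker below 0.1 N and distance of each of reagent_bottle, beaker from where it was at the start of the episode below 0.03 m); the arm keeps its last pose, push and grip.
It fails at once if the cartridge is lifted off the bench (more than 20 mm) (height (world z) of cartridge_center above 0.044 m).
It fails at once if the lid is flung wide (more than 0.32 rad, front edge 60 mm up) (value of joint lid above 0.32 rad).
It fails at once if the bottle or beaker is knocked away (more than 30 mm) (distance of any of reagent_bottle, beaker from where it was at the start of the episode above 0.03 m).
It also fails if it takes over 51 s, if anything falls off the work surface, if the arm or the gripper's body presses on something with over 40 N, if the wrist force passes 120 N, or if a joint passes its speed limit or range.

## Working session

There is one attempt and no reset: what is moved stays moved. The work goes in short steps, Python scripts to look and compute and a tool call to move; the robot and the scene stay as the last step left them, time stands still between calls to the robot, and variables do not carry over. Pictures are saved under pics/ and viewed, at most 10 in all, crops included, and the job is handed in when it is done.

Besides the shell and the picture viewer there is one more tool, called after "Request:" as name(argument=value, ...), one argument or row to a line, values as JSON. step_arm: Moves the arm, as the interface text tells. Scaled input: -1 to 1 covers 0.3 m each way for a shift and 45 degrees each way for a turn. Its arguments: {"type":"object","properties":{"steps":{"type":"array"}},"required":["steps"]}

```bash
mkdir -p pics
cat > h.py <<'E'
from rig import *
import numpy as np, cv2
def save(n,f):
    c=capture(n); cv2.imwrite(f,c["image"][:,:,::-1]); return c
def cam(c,T=None):
    f=200/np.tan(np.radians(c["vertical_fov"])/2)
    return f,c["cx"],c["cy"],(c["world_from_camera"] if T is None else T)
def ray(c,u,v,z,T=None):
    f,cx,cy,T=cam(c,T); T=np.array(T)
    d=T[:3,:3]@np.array([(u-cx)/f,(v-cy)/f,1]); o=T[:3,3]
    return o+d*(z-o[2])/d[2]
def wristT(c,s):
    T=np.eye(4);T[:3,:3]=s["tcp_rot"];T[:3,3]=s["position"]; return T@np.array(c["T_tool_cam"])
E
python3 - <<'E'
from h import *
import pickle
s=read_state(); print(s["time_s"],s["position"],np.round(s["tcp_rot"],3),s["opening"])
C={}
for n in ["scene","side"]:
    C[n]=save(n,f"pics/{n}0.png"); print(n,C[n]["vertical_fov"],C[n]["cx"],C[n]["cy"],np.round(C[n]["world_from_camera"],3))
pickle.dump(C,open("c0.pkl","wb"))
E
```

```text
0.0 [ 0.15750429 -0.60404298  0.21605696] [[ 0.968  0.252 -0.   ]
 [ 0.252 -0.968  0.002]
 [ 0.    -0.002 -1.   ]] 0.9978381352424618
scene 42.22272758715742 316.3517486215203 199.33302352813283 [[ 0.506  0.472 -0.722  1.639]
 [ 0.863 -0.257  0.436 -0.608]
 [ 0.02  -0.843 -0.537  0.863]
 [ 0.     0.     0.     1.   ]]
side 50.00285032990976 318.5243671967243 204.52027464613815 [[-0.996 -0.073  0.046  0.518]
 [-0.085  0.73  -0.679  0.801]
 [ 0.016 -0.68  -0.733  0.978]
 [ 0.     0.     0.     1.   ]]
```

View pics/scene0.png

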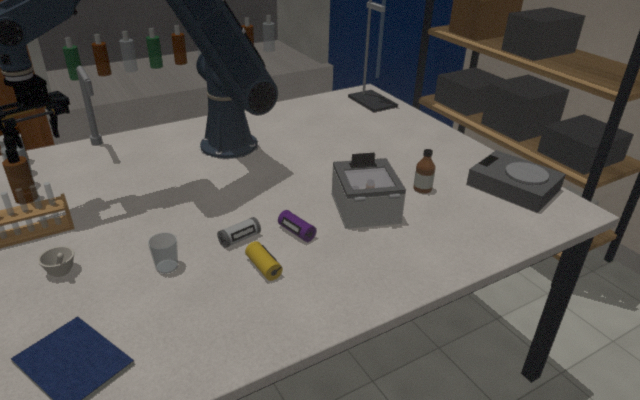

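View pics/side0.png

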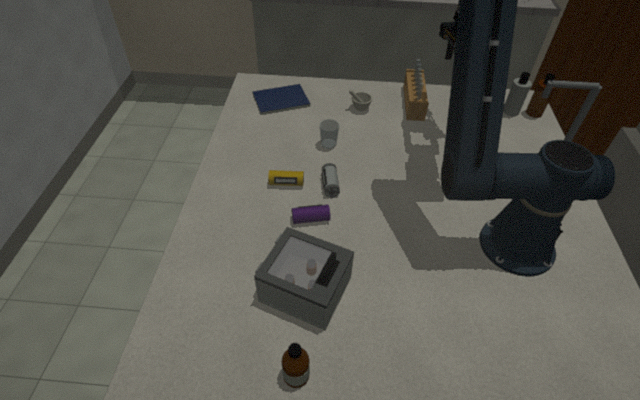

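Candidates for the cartridge, in scene pixels: silver cylinder (239,232), purple (297,225), yellow (264,259). By the description it is the silver one, at side (331,180). The desiccator handle is at scene (363,159) and side (329,268). I'll check this in close crops.

Run:
```python
from h import *
a=cv2.imread("pics/scene0.png")[205:260,205:330]; b=cv2.imread("pics/side0.png")[155:325,245:365]
c=cv2.imread("pics/scene0.png")[140:230,320:410]
a=cv2.resize(a,None,fx=4,fy=4,interpolation=3)
c=cv2.resize(c,None,fx=3.6,fy=3.6,interpolation=3)
b=cv2.resize(b,None,fx=2.5,fy=2.5,interpolation=3)
im=np.zeros((560,800,3),np.uint8); im[:220,:500]=a; im[225:225+c.shape[0],:c.shape[1]]=c; im[:b.shape[0],500:500+b.shape[1]]=b
cv2.imwrite("pics/crop0.png",im)
```

```text
(no output)
```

View pics/crop0.png

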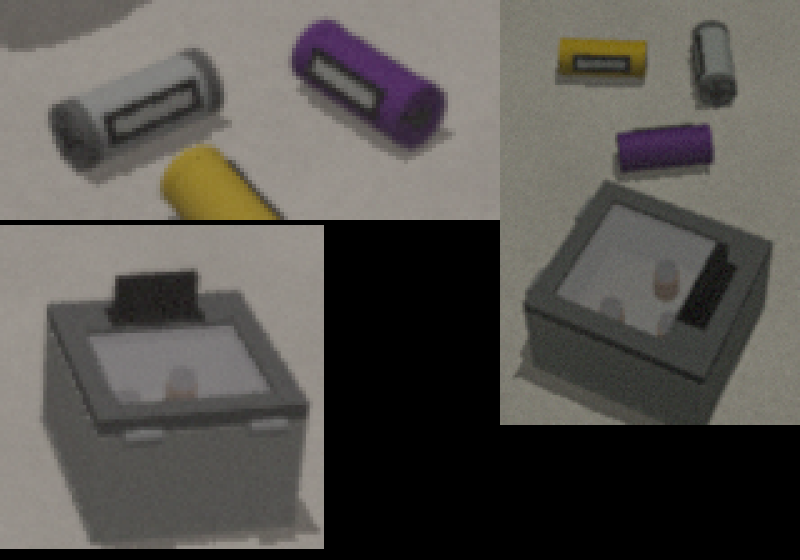

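Run:
```python
from h import *
import pickle
C=pickle.load(open("c0.pkl","rb"))
sc=lambda x,y:(205+x/4,205+y/4); sc2=lambda x,y:(320+x/3.6,140+(y-225)/3.6); sd=lambda x,y:(245+(x-500)/2.5,155+y/2.5)
r=lambda n,p,z:np.round(ray(C[n],*p,z),4)
print("cart",r("scene",sc(140,107),.024),r("side",sd(714,63),.024))
print("ends scene",r("scene",sc(78,135),.024),r("scene",sc(207,80),.024))
print("win bar scene",r("scene",sc(110,130),.034),r("scene",sc(198,100),.034))
print("ends side",r("side",sd(717,93),.024),r("side",sd(711,30),.024))
for p in [(48,305),(240,292),(306,405),(98,424)]: print("lid sc",r("scene",sc2(*p),.117))
for p in [(527,303),(704,380),(771,242),(606,182)]: print("lid sd",r("side",sd(*p),.117))
print("handle top sc",r("scene",sc2(115,275),.155),r("scene",sc2(196,270),.155))
print("handle side",r("side",sd(725,247),.155),r("side",sd(690,317),.136), r("side",sd(706,285),.136))
print("bottle",r("scene",(424,188),0),r("side",(296,380),0),"beaker",r("scene",(166,268),0),r("side",(328,146),0))
print("purple",r("scene",(297,225),.024),r("side",(311,214),.024))
```

```text
cart [ 0.5542 -0.1942  0.024 ] [ 0.5486 -0.1921  0.024 ]
ends scene [ 0.5636 -0.243   0.024 ] [ 0.5472 -0.1409  0.024 ]
win bar scene [ 0.5815 -0.2268  0.034 ] [ 0.5786 -0.1616  0.034 ]
ends side [ 0.5413 -0.1387  0.024 ] [ 0.5567 -0.2544  0.024 ]
lid sc [0.4813 0.1477 0.117 ]
lid sc [0.5392 0.3049 0.117 ]
lid sc [0.713  0.2377 0.117 ]
lid sc [0.6593 0.0811 0.117 ]
lid sd [0.7003 0.2491 0.117 ]
lid sd [0.5276 0.3145 0.117 ]
lid sd [0.4722 0.1551 0.117 ]
lid sd [0.6459 0.0943 0.117 ]
handle top sc [0.5224 0.1852 0.155 ] [0.5467 0.2495 0.155 ]
handle side [0.5175 0.1937 0.155 ] [0.5448 0.262  0.136 ] [0.5327 0.2255 0.136 ]
bottle [0.5874 0.4327 0.    ] [0.5843 0.4381 0.    ] beaker [ 0.577  -0.4087  0.    ] [ 0.5701 -0.3914 -0.    ]
purple [ 0.6011 -0.0426  0.024 ] [ 0.5971 -0.0417  0.024 ]
```

The silver cartridge is confirmed: the two views agree to about 5 mm, its centre is near (0.551, -0.194), and the window faces +x. The handle is near (0.532, 0.22). I'll hover over the cartridge with the jaw line across its axis.

Add to h.py:
```python
from scipy.spatial.transform import Rotation as R
def goto(p,yaw_y=None,Rt=None,s=None):
    "normalised row numbers to reach TCP p; tool down with y axis at world yaw yaw_y"
    s=s or read_state(); R0=np.array(s["tcp_rot"])
    if Rt is None:
        y=np.array([np.cos(np.radians(yaw_y)),np.sin(np.radians(yaw_y)),0]); z=np.array([0,0,-1.]); Rt=np.c_[np.cross(y,z),y,z]
    d=R0.T@(np.array(p)-s["position"])/0.3
    w=np.degrees(R.from_matrix(R0.T@Rt).as_rotvec())/45
    print("shift",np.round(d,4),"turn",np.round(w,4))
```

```text
(no output)
```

Request:
step_arm(
  steps=[
    [0.807,-0.498,0,0,0,-0.93,-1],
    [0.807,-0.498,0,0,0,-0.93,-1],
    [0.807,-0.498,0,0,0,-0.93,-1],
    [0.807,-0.498,0,0,0,-0.93,-1],
    [0.807,-0.498,0,0,0,-0.93,-1],
    [0.807,-0.498,0,0,0,-0.93,-1],
    [0.807,-0.498,0,0,0,-0.93,-1],
    [0.807,-0.498,0,0,0,-0.93,-1],
  ],
)

```text
time_s: 0.77
position: [0.3572, -0.3932, 0.2166]
tcp_rot: [[0.548, 0.837, 0.0], [0.837, -0.548, 0.005], [0.004, -0.002, -1.0]]
force: [-0.0, 0.2, -1.1]
opening: 0.999
grasp_force: 0.0
```

```bash
python3 -c "
from h import *
goto([.551,-.194,.2],8.3)"
```

```text
shift [0.909  0.1769 0.0587] turn [-9.000e-04 -6.200e-03 -9.226e-01]
```

Request:
step_arm(
  steps=[
    [0.909,0.177,0.059,0,0,-0.923,-1],
    [0.909,0.177,0.059,0,0,-0.923,-1],
    [0.909,0.177,0.059,0,0,-0.923,-1],
    [0.909,0.177,0.059,0,0,-0.923,-1],
    [0.909,0.177,0.059,0,0,-0.923,-1],
    [0.909,0.177,0.059,0,0,-0.923,-1],
    [0.909,0.177,0.059,0,0,-0.923,-1],
    [0.909,0.177,0.059,0,0,-0.923,-1],
  ],
)

```text
time_s: 1.43
position: [0.5522, -0.1975, 0.1986]
tcp_rot: [[-0.144, 0.99, 0.001], [0.99, 0.144, 0.002], [0.001, 0.002, -1.0]]
force: [0.7, -0.2, 0.6]
opening: 0.998
grasp_force: 0.0
```

Run:
```python
from h import *
import pickle
s=read_state(); c=save("wrist","pics/w1.png"); pickle.dump((s,c),open("w1.pkl","wb")); print(s["position"],c["vertical_fov"])
```

```text
[ 0.55220632 -0.19753979  0.19863795] 65.28805690781999
```

View pics/w1.png

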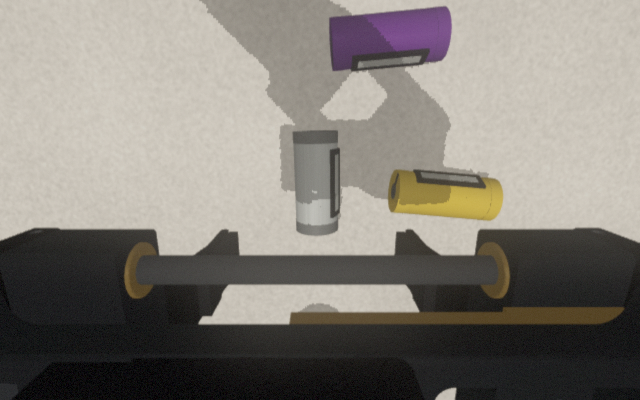

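Wrist view: the silver cartridge spans about (293–339, 131–235) and its window is on the right edge (335,182), facing +x.

Run:
```python
from h import *
import pickle
s,c=pickle.load(open("w1.pkl","rb")); T=wristT(c,s)
for u,v,z in [(315.5,137,.024),(317,228,.024),(293.5,140,.024),(338.5,140,.024),(297,222,.024),(338.5,222,.024),(335,150,.034),(335,216,.034)]: print(u,v,np.round(ray(c,u,v,z,T),4))
p=np.array(ray(c,316.3,182.5,.024,T)); print(p)
goto([p[0],p[1],.034],8.3)
```

```text
315.5 137 [ 0.5443 -0.1464  0.024 ]
317 228 [ 0.5608 -0.2484  0.024 ]
293.5 140 [ 0.5213 -0.1529  0.024 ]
338.5 140 [ 0.5693 -0.1459  0.024 ]
297 222 [ 0.537  -0.2445  0.024 ]
338.5 222 [ 0.5843 -0.2376  0.024 ]
335 150 [ 0.5665 -0.1562  0.034 ]
335 216 [ 0.5781 -0.2281  0.034 ]
[ 0.55231485 -0.19547128  0.024     ]
shift [0.0121 0.0086 0.5488] turn [-0.0006 -0.0004 -0.0018]
```

Request:
step_arm(
  steps=[
    [0.005,0.004,0.14,0,0,0.02,-1],
    [0.005,0.004,0.28,0,0,0.02,-1],
    [0.005,0.004,0.4,0,0,0.02,-1],
    [0.005,0.004,0.5,0,0,0.02,-1],
    [0.005,0.004,0.547,0,0,0.02,-1],
    [0.005,0.004,0.547,0,0,0.02,-1],
    [0.005,0.004,0.547,0,0,0.02,-0.33],
    [0.005,0.004,0.547,0,0,0.02,-0.33],
  ],
)

```text
time_s: 2.15
position: [0.5506, -0.2011, 0.0363]
tcp_rot: [[-0.122, 0.993, 0.002], [0.993, 0.122, -0.001], [-0.001, 0.001, -1.0]]
force: [-0.4, 0.1, 0.1]
opening: 0.919
grasp_force: 0.0
```

Request:
step_arm(
  steps=[
    [0,0,0,0,0,0,-0.33],
    [0,0,0,0,0,0,-0.33],
    [0,0,0,0,0,0,-0.33],
    [0,0,0,0,0,0,-0.33],
  ],
)

```text
time_s: 2.48
position: [0.5506, -0.1999, 0.0362]
tcp_rot: [[-0.123, 0.992, 0.001], [0.992, 0.123, -0.001], [-0.001, 0.001, -1.0]]
force: [0.5, 0.9, -0.2]
opening: 0.688
grasp_force: 0.0
```

Request:
step_arm(
  steps=[
    [0.0,-0.008,0,0,0,-0.03,-0.33],
    [0.0,-0.016,0,0,0,-0.04,-0.33],
    [0.0,-0.024,0,0,0,-0.045,-0.33],
    [0.0,-0.032,0,0,0,-0.045,-0.33],
    [0.0,-0.04,0,0,0,-0.045,-0.33],
    [0.0,-0.048,0,0,0,-0.045,-0.33],
    [0,-0.056,0,0,0,-0.045,-0.33],
    [0,-0.06,0,0,0,-0.045,-0.33],
  ],
)

```text
time_s: 3.15
position: [0.5343, -0.2021, 0.0368]
tcp_rot: [[-0.157, 0.988, 0.005], [0.988, 0.157, -0.001], [-0.002, 0.005, -1.0]]
force: [3.5, 3.5, 8.4]
opening: 0.665
grasp_force: 4.5
```

Request:
step_arm(
  steps=[
    [0.0,-0.006,0,0,0,0,-0.33],
    [0.0,-0.014,0,0,0,0,-0.33],
    [0.0,-0.022,0,0,0,0,-0.33],
    [0.0,-0.03,0,0,0,0,-0.33],
    [0.0,-0.036,0,0,0,0,-0.33],
    [0.0,-0.041,0,0,0,0,-0.33],
    [0,-0.044,0,0,0,0,-0.33],
    [0,-0.044,0,0,0,0,-0.33],
  ],
)

```text
time_s: 3.82
position: [0.5239, -0.2039, 0.0393]
tcp_rot: [[-0.157, 0.988, 0.011], [0.988, 0.157, -0.002], [-0.004, 0.01, -1.0]]
force: [3.3, 8.5, 21.8]
opening: 0.667
grasp_force: 10.9
```

Run:
```python
from h import *
import pickle
s=read_state(); c=save("wrist","pics/w2.png"); pickle.dump((s,c),open("w2.pkl","wb"))
C=save("scene","pics/s2.png"); D=save("side","pics/d2.png")
z=lambda im,x,y,w,h,k: cv2.resize(im[y:y+h,x:x+w],None,fx=k,fy=k,interpolation=3)
im=np.zeros((560,800,3),np.uint8)
im[:300,:480]=z(cv2.imread("pics/w2.png"),160,0,320,200,1.5)
im[310:550,:400]=z(cv2.imread("pics/s2.png"),190,190,100,60,4)
im[300:550,420:670]=z(cv2.imread("pics/d2.png"),300,150,50,50,5)
cv2.imwrite("pics/crop2.png",im)
```

```text
(no output)
```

View pics/crop2.png

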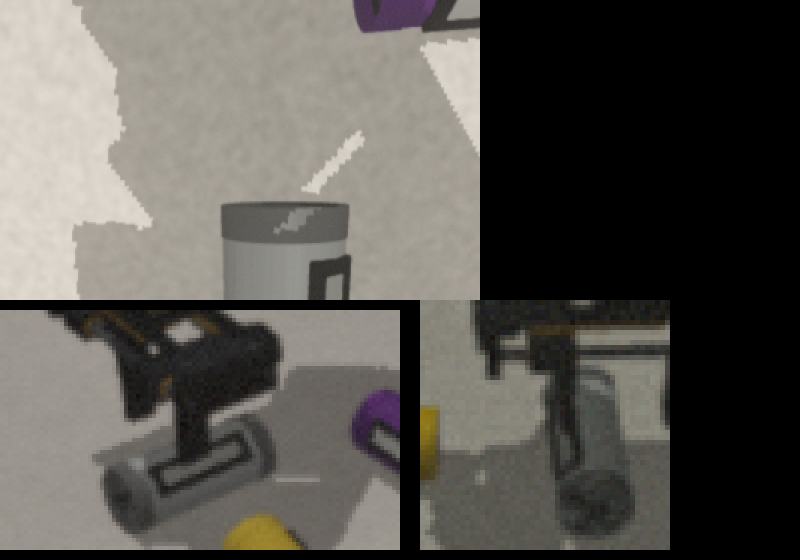

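The jaw pad grips the cartridge and jams: 22 N upward, and only partly rolled. I'll back off, then roll it from above with closed fingertips, where high friction helps.

Request:
step_arm(
  steps=[
    [0,0.012,0,0,0,0,-0.4],
    [0,0.025,0,0,0,0,-0.6],
    [0,0.025,0,0,0,0,-0.8],
    [0,0.025,0,0,0,0,-1],
    [0,0.025,0,0,0,0,-1],
    [0,0.025,0,0,0,0,-1],
  ],
)

```text
time_s: 4.47
position: [0.5267, -0.203, 0.0354]
tcp_rot: [[-0.158, 0.987, 0.0], [0.987, 0.158, -0.0], [-0.0, 0.0, -1.0]]
force: [0.3, -0.1, 1.8]
opening: 0.96
grasp_force: 0.7
```

Request:
step_arm(
  steps=[
    [0,0,-0.08,0,0,0,-1],
    [0,0,-0.2,0,0,0,-1],
    [0,0,-0.3,0,0,0,-0.5],
    [-0.15,0,-0.3,0,0,0,0.5],
    [-0.15,0,-0.3,0,0,0,1],
    [-0.15,0,-0.3,0,0,0,1],
    [-0.15,0,-0.3,0,0,0,1],
    [-0.15,0,-0.3,0,0,0,1],
  ],
)

```text
time_s: 5.13
position: [0.5322, -0.2459, 0.1239]
tcp_rot: [[-0.158, 0.987, -0.003], [0.987, 0.158, 0.003], [0.003, -0.003, -1.0]]
force: [1.4, 0.3, -0.6]
opening: 0.634
grasp_force: 0.0
```

Run:
```python
from h import *
import pickle
s=read_state(); c=save("wrist","pics/w3.png"); pickle.dump((s,c),open("w3.pkl","wb")); print(s["position"],s["opening"],s["force"])
cv2.imwrite("pics/w3c.png",cv2.resize(cv2.imread("pics/w3.png")[:240,160:480],None,fx=2,fy=2,interpolation=3))
```

```text
[ 0.53217156 -0.24588372  0.12390234] 0.6335401136965826 [ 1.38203312  0.28317505 -0.55674492]
```

View pics/w3c.png

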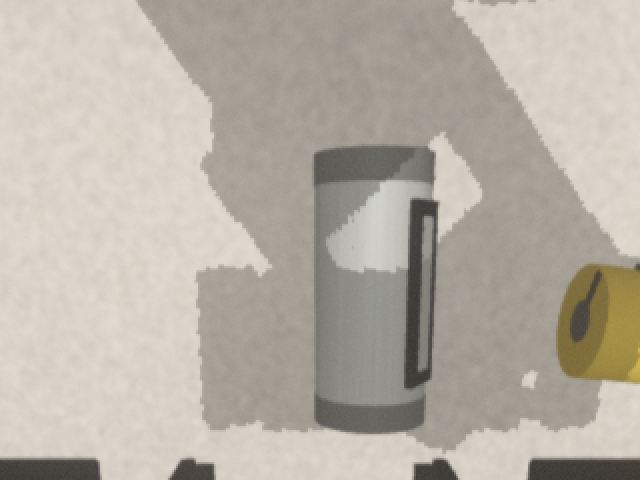

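```bash
cat >> h.py <<'E'
def rollfit(c,s,L,Rr,ax,wins):
    """L,Rr: lists of silhouette pixels; ax: approx axis dir (xy); wins: pixels on frame edges. cylinder R=24 at z=.024"""
    from scipy.optimize import least_squares
    f,cx,cy,T=cam(c,wristT(c,s)); o=T[:3,3]
    D=lambda p:(lambda d:d/np.linalg.norm(d))(T[:3,:3]@np.array([(p[0]-cx)/f,(p[1]-cy)/f,1]))
    def geo(q):
        a=np.array([-np.sin(q[1]),np.cos(q[1]),0]); p=np.array([np.cos(q[1]),np.sin(q[1]),0]); return a,p,p*q[0]+np.array([0,0,.024])
    def res(q):
        a,p,P=geo(q); r=[]
        for px in L+Rr:
            d=D(px); n=np.cross(d,a); n/=np.linalg.norm(n); r.append(abs((o-P)@n)-.024)
        return r
    q=least_squares(res,[.53,.16],x_scale=.01).x
    a,p,P=geo(q); print("perp offset",q[0],"yaw deg",np.degrees(q[1]),"res mm",np.round(np.array(res(q))*1e3,1))
    for w in wins:
        d=D(w); m=np.array([(o-P)@p,o[2]-.024]); k=np.array([d@p,d[2]])
        A=k@k;B=m@k;Cc=m@m-.024**2; dd=B*B-A*Cc
        t=(-B-np.sqrt(max(dd,0)))/A; h=m+t*k; print("edge",w,"angle from up",np.degrees(np.arctan2(h[0],h[1])), "pt",np.round(o+t*d,4),"along",round((o+t*d)@a,4))
    return q
E
python3 - <<'E'
from h import *
import pickle
s,c=pickle.load(open("w3.pkl","rb"))
g=lambda x,y:(160+x/2,y/2)
rollfit(c,s,[g(315,190),g(315,400)],[g(434,180),g(425,400)],0,[g(412,202),g(405,386),g(422,218),g(418,370)])
T=wristT(c,s); print(ray(c,*g(374,160),.024,T),ray(c,*g(370,420),.024,T))
E
```

```text
perp offset 0.5104282321928266 yaw deg 9.307666446299397 res mm [-0.1  0.1 -0.1  0.1]
edge (366.0, 101.0) angle from up 31.91097510584939 pt [ 0.556  -0.1578  0.0444] along -0.2456
edge (362.5, 193.0) angle from up 31.18581782695902 pt [ 0.5672 -0.2281  0.0445] along -0.3168
edge (371.0, 109.0) angle from up 46.15972440831542 pt [ 0.5614 -0.1626  0.0406] along -0.2513
edge (369.0, 185.0) angle from up 49.588032487576605 pt [ 0.5721 -0.2216  0.0396] along -0.3112
[ 0.54046336 -0.14270986  0.024     ] [ 0.55858661 -0.24991218  0.024     ]
```

The window is now about 58° from up, so it needs about 24 mm more roll. I'll do two top strokes.

```bash
python3 -c "
from h import *
goto([.555,-.194,.085],9.3)"
```

```text
shift [0.158  0.1022 0.1301] turn [-0.0035 -0.0036 -0.0039]
```

Request:
step_arm(
  steps=[
    [0,0,0,0,0,0,1],
    [0,0,0,0,0,0,1],
    [0,0,0,0,0,0,1],
    [0.158,0.102,0,0,0,0,1],
    [0.158,0.102,0,0,0,0,1],
    [0.158,0.102,0.1,0,0,0,1],
    [0.158,0.102,0.13,0,0,0,1],
    [0.158,0.102,0.13,0,0,0,1],
  ],
)

```text
time_s: 5.85
position: [0.5543, -0.194, 0.0837]
tcp_rot: [[-0.159, 0.987, -0.006], [0.987, 0.159, 0.003], [0.004, -0.005, -1.0]]
force: [-0.3, 0.4, -0.1]
opening: 0.024
grasp_force: 0.0
```

Request:
step_arm(
  steps=[
    [0,0,0,0,0,0,1],
    [0,0,0,0,0,0,1],
    [0,0,0,0,0,0,1],
    [0,0,0,0,0,0,1],
  ],
)

```text
time_s: 6.18
position: [0.5569, -0.1963, 0.0872]
tcp_rot: [[-0.158, 0.988, 0.002], [0.988, 0.158, -0.001], [-0.001, 0.001, -1.0]]
force: [-0.6, 0.2, -0.2]
opening: 0.009
grasp_force: 0.0
```

```bash
python3 -c "
from h import *
s=read_state(); print(s['opening'],s['position'],s['force'])
goto([.555,-.194,.075],9.3)"
```

```text
0.008767487410098418 [ 0.55692729 -0.19631558  0.08720499] [-0.61532743  0.24253948 -0.2010498 ]
shift [ 0.0087 -0.0052  0.0407] turn [ 0.0018  0.0014 -0.0053]
```

Request:
step_arm(
  steps=[
    [0,-0.005,0.03,0,0,0,1],
    [0,-0.005,0.038,0,0,0,1],
    [0,-0.005,0.042,0,0,0,1],
    [0,-0.005,0.044,0,0,0,1],
    [0,-0.005,0.044,0,0,0,1],
  ],
)

```text
time_s: 6.6
position: [0.5548, -0.1957, 0.0727]
tcp_rot: [[-0.158, 0.987, -0.0], [0.987, 0.158, 0.0], [0.0, -0.0, -1.0]]
force: [-0.3, -0.5, 0.4]
opening: 0.003
grasp_force: 0.0
```

Request:
step_arm(
  steps=[
    [0,0,0.002,0,0,0,1],
    [0,0,0.004,0,0,0,1],
    [0,0,0.004,0,0,0,1],
  ],
)

```text
time_s: 6.85
position: [0.555, -0.1957, 0.0718]
tcp_rot: [[-0.158, 0.987, 0.0], [0.987, 0.158, -0.0], [-0.0, 0.0, -1.0]]
force: [-0.8, 0.0, 0.7]
opening: 0.007
grasp_force: 0.0
```

Request:
step_arm(
  steps=[
    [0,0,0.002,0,0,0,1],
    [0,0,0.004,0,0,0,1],
    [0,0,0.004,0,0,0,1],
  ],
)

```text
time_s: 7.1
position: [0.555, -0.1957, 0.0706]
tcp_rot: [[-0.158, 0.987, -0.0], [0.987, 0.158, 0.0], [0.0, -0.0, -1.0]]
force: [0.1, -0.4, 0.5]
opening: 0.004
grasp_force: 0.0
```

Request:
step_arm(
  steps=[
    [0,0,0.002,0,0,0,1],
    [0,0,0.004,0,0,0,1],
    [0,0,0.004,0,0,0,1],
  ],
)

```text
time_s: 7.35
position: [0.5549, -0.1958, 0.0693]
tcp_rot: [[-0.158, 0.987, -0.0], [0.987, 0.158, 0.0], [0.0, -0.0, -1.0]]
force: [0.4, 0.8, -0.8]
opening: 0.006
grasp_force: 0.0
```

Request:
step_arm(
  steps=[
    [0,0,0.002,0,0,0,1],
    [0,0,0.004,0,0,0,1],
    [0,0,0.004,0,0,0,1],
  ],
)

```text
time_s: 7.6
position: [0.5549, -0.1957, 0.0681]
tcp_rot: [[-0.158, 0.987, -0.0], [0.987, 0.158, 0.0], [0.0, -0.0, -1.0]]
force: [0.1, -0.1, 0.2]
opening: 0.003
grasp_force: 0.0
```

```bash
cat > look.py <<'E'
from h import *
import sys
n=sys.argv[1]
for k in ["scene","side","wrist"]: save(k,f"pics/{k}{n}.png")
z=lambda k,x,y,w,h,m: cv2.resize(cv2.imread(f"pics/{k}{n}.png")[y:y+h,x:x+w],None,fx=m,fy=m,interpolation=3)
im=np.zeros((560,800,3),np.uint8)
im[:240,:400]=z("scene",190,190,100,60,4); im[:250,420:770]=z("side",295,150,70,50,5)
im[260:560,:480]=z("wrist",160,0,320,200,1.5)
cv2.imwrite(f"pics/crop{n}.png",im); s=read_state(); print(s["time_s"],s["position"],s["force"])
E
python3 look.py 4
```

```text
7.75 [ 0.55499337 -0.19578546  0.06822253] [-0.00071513  0.00286872  0.37490506]
```

View pics/crop4.png

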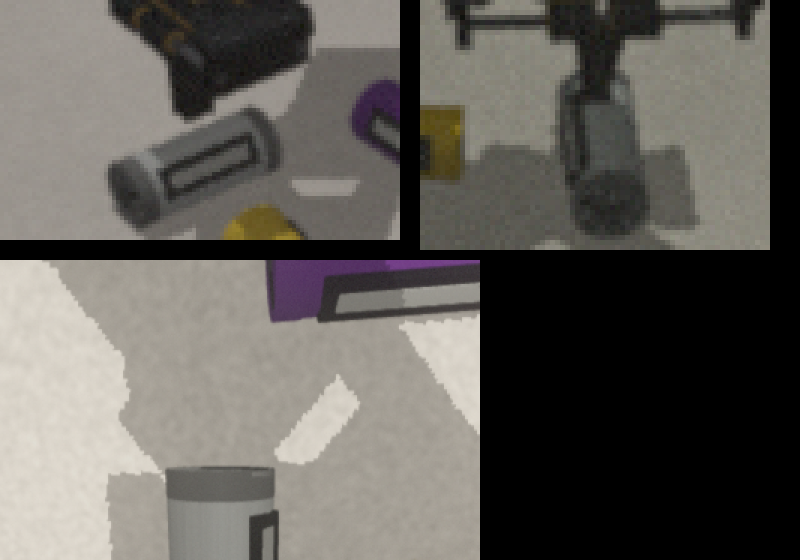

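Run:
```python
from h import *
import pickle
C=pickle.load(open("c0.pkl","rb"))
s=read_state(); c=capture("wrist")
g=lambda x,y:(160+x/1.5,(y-260)/1.5)
q=rollfit(c,s,[g(167,480),g(169,550)],[g(274,480),g(277,510)],0,[g(250,518),g(248,550)])
p=np.array([.9868,.1617]); print("tcp perp",p@s["position"][:2])
for n in C:
  for P in [[.555,-.196,.043],[.555,-.196,.048],[.555,-.196,.055]]:
    f,cx,cy,T=cam(C[n]); v=np.linalg.inv(T)@np.r_[P,1]; u=f*v[0]/v[2]+cx; w=f*v[1]/v[2]+cy
    print(n,P,(u,w),"crop",((u-190)*4,(w-190)*4) if n=="scene" else ((u-295)*5,(w-150)*5))
```

```text
perp offset 0.5099739162903878 yaw deg 9.442752848585426 res mm [ 0.   0.4 -0.5  1. ]
edge (326.66666666666663, 172.0) angle from up 30.55798840362859 pt [ 0.5555 -0.1572  0.0447] along -0.2463
edge (325.33333333333337, 193.33333333333334) angle from up 28.33775482563877 pt [ 0.5569 -0.1706  0.0451] along -0.2597
tcp perp 0.5160089470686071
scene [0.555, -0.196, 0.043] (np.float64(239.09455946011994), np.float64(226.40698040606247)) crop (np.float64(196.37823784047976), np.float64(145.6279216242499))
scene [0.555, -0.196, 0.048] (np.float64(238.98386872533828), np.float64(224.8998213315763)) crop (np.float64(195.93547490135313), np.float64(139.59928532630522))
scene [0.555, -0.196, 0.055] (np.float64(238.82818622313113), np.float64(222.78005677853517)) crop (np.float64(195.3127448925245), np.float64(131.12022711414068))
side [0.555, -0.196, 0.043] (np.float64(328.8851957280539), np.float64(174.90398938677296)) crop (np.float64(169.42597864026936), np.float64(124.51994693386482))
side [0.555, -0.196, 0.048] (np.float64(328.93876027973204), np.float64(173.75230628399288)) crop (np.float64(169.69380139866018), np.float64(118.7615314199644))
side [0.555, -0.196, 0.055] (np.float64(329.01423736815553), np.float64(172.1294851334174)) crop (np.float64(170.07118684077767), np.float64(110.64742566708702))
```

The tips project about 20 mm higher than the nominal closed position, so there is no contact yet. I'll keep descending while watching the force.

Request:
step_arm(
  steps=[
    [0,0,0.01,0,0,0,1],
    [0,0,0.017,0,0,0,1],
    [0,0,0.02,0,0,0,1],
    [0,0,0.02,0,0,0,1],
  ],
)

```text
time_s: 8.13
position: [0.5547, -0.1956, 0.0618]
tcp_rot: [[-0.158, 0.987, -0.001], [0.987, 0.158, 0.0], [0.001, -0.001, -1.0]]
force: [0.1, -0.5, -0.2]
opening: 0.009
grasp_force: 0.0
```

Request:
step_arm(
  steps=[
    [0,0,0.005,0,0,0,1],
    [0,0,0.01,0,0,0,1],
    [0,0,0.01,0,0,0,1],
  ],
)

```text
time_s: 8.38
position: [0.5548, -0.1957, 0.0589]
tcp_rot: [[-0.158, 0.987, -0.0], [0.987, 0.158, 0.0], [0.0, -0.0, -1.0]]
force: [0.0, 0.8, 0.7]
opening: 0.007
grasp_force: 0.0
```

Request:
step_arm(
  steps=[
    [0,0,0.005,0,0,0,1],
    [0,0,0.01,0,0,0,1],
    [0,0,0.01,0,0,0,1],
  ],
)

```text
time_s: 8.63
position: [0.5548, -0.1957, 0.056]
tcp_rot: [[-0.158, 0.987, -0.0], [0.987, 0.158, 0.0], [0.0, -0.0, -1.0]]
force: [-0.0, 0.5, -0.2]
opening: 0.004
grasp_force: 0.0
```

Request:
step_arm(
  steps=[
    [0,0,0.004,0,0,0,1],
    [0,0,0.007,0,0,0,1],
    [0,0,0.007,0,0,0,1],
  ],
)

```text
time_s: 8.88
position: [0.5549, -0.1957, 0.054]
tcp_rot: [[-0.158, 0.987, -0.0], [0.987, 0.158, 0.0], [0.0, -0.0, -1.0]]
force: [-0.5, 0.9, -1.0]
opening: 0.004
grasp_force: 0.0
```

Request:
step_arm(
  steps=[
    [0,0,0.004,0,0,0,1],
    [0,0,0.007,0,0,0,1],
    [0,0,0.007,0,0,0,1],
  ],
)

```text
time_s: 9.13
position: [0.5549, -0.1957, 0.0519]
tcp_rot: [[-0.158, 0.987, -0.0], [0.987, 0.158, 0.0], [0.0, -0.0, -1.0]]
force: [-0.8, -0.5, -0.4]
opening: 0.009
grasp_force: 0.0
```

Request:
step_arm(
  steps=[
    [0,0,0.003,0,0,0,1],
    [0,0,0.005,0,0,0,1],
    [0,0,0.005,0,0,0,1],
  ],
)

```text
time_s: 9.38
position: [0.5549, -0.1957, 0.0504]
tcp_rot: [[-0.158, 0.987, -0.0], [0.987, 0.158, 0.0], [0.0, -0.0, -1.0]]
force: [0.2, 0.2, -0.2]
opening: 0.003
grasp_force: 0.0
```

Request:
step_arm(
  steps=[
    [0,0,0.003,0,0,0,1],
    [0,0,0.005,0,0,0,1],
    [0,0,0.005,0,0,0,1],
  ],
)

```text
time_s: 9.63
position: [0.5549, -0.1957, 0.0489]
tcp_rot: [[-0.158, 0.987, -0.0], [0.987, 0.158, 0.0], [0.0, -0.0, -1.0]]
force: [-0.7, -1.1, 0.8]
opening: 0.004
grasp_force: 0.0
```

Request:
step_arm(
  steps=[
    [0,0,0.003,0,0,0,1],
    [0,0,0.005,0,0,0,1],
    [0,0,0.005,0,0,0,1],
  ],
)

```text
time_s: 9.88
position: [0.5549, -0.1957, 0.0474]
tcp_rot: [[-0.158, 0.987, -0.0], [0.987, 0.158, 0.0], [0.0, -0.0, -1.0]]
force: [0.9, -0.1, 0.4]
opening: 0.007
grasp_force: 0.0
```

```bash
python3 look.py 5
```

```text
10.0333 [ 0.55499418 -0.19576651  0.04752818] [-0.32755321  0.28581721  0.28479799]
```

View pics/crop5.png

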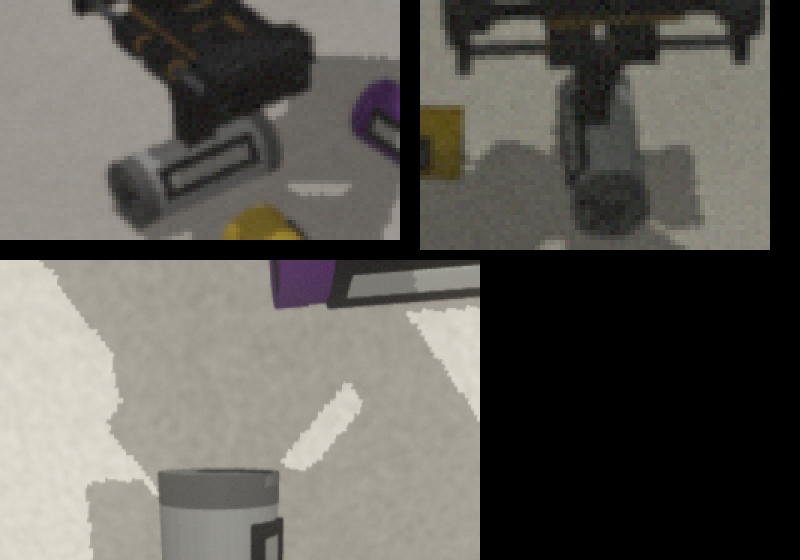

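The tip is now right at the top of the cylinder (scene crop (195,142)), so the closed tips lie about level with the TCP. I'll creep down to contact.

Request:
step_arm(
  steps=[
    [0,0,0.002,0,0,0,1],
    [0,0,0.004,0,0,0,1],
    [0,0,0.004,0,0,0,1],
  ],
)

```text
time_s: 10.28
position: [0.5549, -0.1957, 0.0462]
tcp_rot: [[-0.158, 0.987, -0.0], [0.987, 0.158, 0.0], [0.0, -0.0, -1.0]]
force: [-0.2, 0.5, 0.3]
opening: 0.006
grasp_force: 0.0
```

Request:
step_arm(
  steps=[
    [0,0,0.002,0,0,0,1],
    [0,0,0.004,0,0,0,1],
    [0,0,0.004,0,0,0,1],
  ],
)

```text
time_s: 10.53
position: [0.5549, -0.1957, 0.045]
tcp_rot: [[-0.158, 0.987, -0.0], [0.987, 0.158, 0.0], [0.0, -0.0, -1.0]]
force: [0.1, 0.1, 0.5]
opening: 0.002
grasp_force: 0.0
```

Request:
step_arm(
  steps=[
    [0,0,0.002,0,0,0,1],
    [0,0,0.004,0,0,0,1],
    [0,0,0.004,0,0,0,1],
  ],
)

```text
time_s: 10.78
position: [0.5549, -0.1957, 0.0438]
tcp_rot: [[-0.158, 0.987, -0.0], [0.987, 0.158, 0.0], [0.0, -0.0, -1.0]]
force: [-0.7, 1.4, 0.2]
opening: 0.006
grasp_force: 0.0
```

Request:
step_arm(
  steps=[
    [0,0,0.002,0,0,0,1],
    [0,0,0.004,0,0,0,1],
    [0,0,0.004,0,0,0,1],
  ],
)

```text
time_s: 11.03
position: [0.5551, -0.1958, 0.0429]
tcp_rot: [[-0.158, 0.987, 0.0], [0.987, 0.158, -0.0], [-0.0, 0.0, -1.0]]
force: [-0.2, -0.7, 1.0]
opening: 0.001
grasp_force: 0.3
```

Request:
step_arm(
  steps=[
    [0,0,0.002,0,0,0,1],
    [0,0,0.003,0,0,0,1],
    [0,0,0.003,0,0,0,1],
  ],
)

```text
time_s: 11.28
position: [0.5556, -0.1957, 0.0427]
tcp_rot: [[-0.158, 0.987, 0.001], [0.987, 0.158, -0.0], [-0.0, 0.001, -1.0]]
force: [-0.4, 0.8, 5.5]
opening: 0.003
grasp_force: 2.5
```

Contact at TCP z ≈ 0.043 with 5.5 N. Now the first stroke, towards the robot.

Request:
step_arm(
  steps=[
    [0,-0.008,0.001,0,0,0,1],
    [0,-0.018,0.001,0,0,0,1],
    [0,-0.028,0.001,0,0,0,1],
    [0,-0.038,0.001,0,0,0,1],
    [0,-0.048,0.001,0,0,0,1],
    [0,-0.058,0.001,0,0,0,1],
    [0,-0.068,0.001,0,0,0,1],
    [0,-0.076,0.001,0,0,0,1],
  ],
)

```text
time_s: 11.95
position: [0.5331, -0.1995, 0.0428]
tcp_rot: [[-0.158, 0.987, 0.002], [0.987, 0.158, -0.001], [-0.001, 0.002, -1.0]]
force: [-0.7, 1.6, 7.4]
opening: 0.006
grasp_force: 3.5
```

Request:
step_arm(
  steps=[
    [0,0,0,0,0,0,1],
    [0,0,0,0,0,0,1],
  ],
)

```text
time_s: 12.12
position: [0.533, -0.1995, 0.0427]
tcp_rot: [[-0.158, 0.987, 0.002], [0.987, 0.158, -0.001], [-0.001, 0.001, -1.0]]
force: [0.1, 1.6, 6.5]
opening: 0.004
grasp_force: 3.8
```

```bash
python3 look.py 6
python3 - <<'E'
import cv2,numpy as np
im=cv2.imread("pics/wrist6.png").astype(int).sum(2)//3
for v in (155,165,190): print(v,list(im[v,250:380:2]))
E
```

```text
12.2667 [ 0.53315821 -0.19950655  0.0427451 ] [-1.15323113  0.76878998  8.08141945]
155 [np.int64(156), np.int64(159), np.int64(160), np.int64(168), np.int64(211), np.int64(213), np.int64(212), np.int64(211), np.int64(211), np.int64(208), np.int64(166), np.int64(163), np.int64(159), np.int64(157), np.int64(157), np.int64(157), np.int64(152), np.int64(87), np.int64(88), np.int64(87), np.int64(90), np.int64(87), np.int64(89), np.int64(92), np.int64(93), np.int64(94), np.int64(93), np.int64(94), np.int64(93), np.int64(95), np.int64(95), np.int64(94), np.int64(94), np.int64(94), np.int64(92), np.int64(97), np.int64(98), np.int64(97), np.int64(99), np.int64(97), np.int64(96), np.int64(93), np.int64(94), np.int64(94), np.int64(94), np.int64(95), np.int64(94), np.int64(94), np.int64(93), np.int64(93), np.int64(94), np.int64(91), np.int64(92), np.int64(91), np.int64(89), np.int64(90), np.int64(86), np.int64(89), np.int64(152), np.int64(157), np.int64(156), np.int64(155), np.int64(155), np.int64(154), np.int64(155)]
165 [np.int64(156), np.int64(156), np.int64(159), np.int64(159), np.int64(160
[... 1144 characters left out ...]
153), np.int64(116), np.int64(123), np.int64(125), np.int64(127), np.int64(125), np.int64(130), np.int64(130), np.int64(133), np.int64(135), np.int64(134), np.int64(136), np.int64(136), np.int64(139), np.int64(137), np.int64(142), np.int64(142), np.int64(145), np.int64(146), np.int64(144), np.int64(143), np.int64(143), np.int64(118), np.int64(52), np.int64(47), np.int64(44), np.int64(50), np.int64(45), np.int64(50), np.int64(113), np.int64(122), np.int64(132), np.int64(133), np.int64(135), np.int64(136), np.int64(133), np.int64(90), np.int64(50), np.int64(50), np.int64(54), np.int64(149), np.int64(158), np.int64(154), np.int64(153), np.int64(157), np.int64(156), np.int64(155), np.int64(153)]
```

Run:
```python
from h import *
s=read_state(); c=capture("wrist")
rollfit(c,s,[(284,165),(285.5,190)],[(365.5,165),(364,190)],0,[(328.5,190),(341.5,190),(356,190)])
```

```text
perp offset 0.49826447161244747 yaw deg 9.538246248271637 res mm [ 0.2 -0.2  0.2 -0.2]
edge (328.5, 190) angle from up 3.403363353498752 pt [ 0.5346 -0.1659  0.048 ] along -0.2522
edge (341.5, 190) angle from up 20.659444105205566 pt [ 0.5416 -0.1651  0.0465] along -0.2526
edge (356, 190) angle from up 44.992226880504674 pt [ 0.5502 -0.165   0.041 ] along -0.2539
```

The first stroke worked, with about 31° left (13 mm of roll, 26 mm of tip travel). I'll regrip and do a second stroke.

Request:
step_arm(
  steps=[
    [0,0,-0.015,0,0,0,1],
    [0,0,-0.03,0,0,0,1],
    [0,0.038,-0.03,0,0,0,1],
    [0,0.038,-0.03,0,0,0,1],
    [0,0.038,-0.015,0,0,0,1],
    [0,0.038,-0.004,0,0,0,1],
    [0,0.038,0,0,0,0,1],
    [0,0.038,0,0,0,0,1],
  ],
)

```text
time_s: 12.98
position: [0.5442, -0.1974, 0.0426]
tcp_rot: [[-0.158, 0.987, 0.001], [0.987, 0.158, 0.0], [-0.0, 0.001, -1.0]]
force: [0.2, 3.1, 8.0]
opening: 0.007
grasp_force: 4.8
```

Request:
step_arm(
  steps=[
    [0,0,0,0,0,0,1],
    [0,0,0,0,0,0,1],
  ],
)

```text
time_s: 13.15
position: [0.5441, -0.1975, 0.0426]
tcp_rot: [[-0.158, 0.987, 0.001], [0.987, 0.158, 0.0], [-0.0, 0.001, -1.0]]
force: [1.0, 2.7, 9.7]
opening: 0.005
grasp_force: 4.8
```

Request:
step_arm(
  steps=[
    [0,-0.01,0,0,0,0,1],
    [0,-0.022,0,0,0,0,1],
    [0,-0.034,0,0,0,0,1],
    [0,-0.046,0,0,0,0,1],
    [0,-0.058,0,0,0,0,1],
    [0,-0.07,0,0,0,0,1],
    [0,-0.082,0,0,0,0,1],
    [0,-0.089,0,0,0,0,1],
  ],
)

```text
time_s: 13.82
position: [0.5171, -0.2019, 0.0425]
tcp_rot: [[-0.158, 0.987, 0.001], [0.987, 0.158, -0.0], [-0.0, 0.001, -1.0]]
force: [-0.8, 1.2, 9.5]
opening: 0.002
grasp_force: 4.4
```

Request:
step_arm(
  steps=[
    [0,0,0,0,0,0,1],
    [0,0,0,0,0,0,1],
    [0,0,-0.005,0,0,0,1],
    [0,0,-0.02,0,0,0,1],
    [0,0,-0.08,0,0,0,1],
    [0,0,-0.2,0,0,0,1],
    [0,0,-0.3,0,0,0,1],
    [0,0,-0.3,0,0,0,1],
  ],
)

```text
time_s: 14.48
position: [0.5203, -0.2037, 0.1365]
tcp_rot: [[-0.158, 0.987, 0.008], [0.987, 0.158, -0.005], [-0.007, 0.007, -1.0]]
force: [0.1, -0.2, 0.6]
opening: 0.005
grasp_force: 0.0
```

Run:
```python
from h import *
import pickle
s=read_state(); c=save("wrist","pics/w7.png"); pickle.dump((s,c),open("w7.pkl","wb")); print(s["time_s"],s["position"])
cv2.imwrite("pics/w7c.png",cv2.resize(cv2.imread("pics/w7.png")[60:260,200:440],None,fx=3,fy=3,interpolation=3)[:600])
```

```text
14.4833 [ 0.52029815 -0.20368966  0.13648393]
```

View pics/w7c.png

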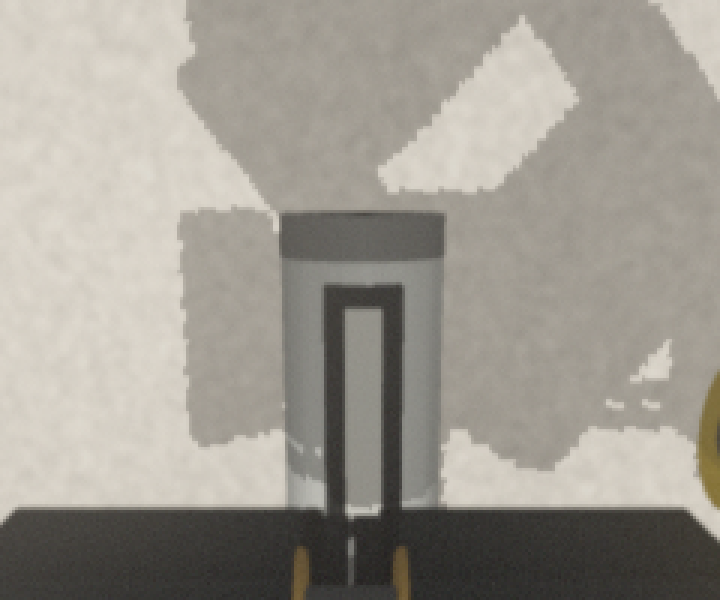

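The window faces straight up: frame centre at crop x=364 against cylinder centre 363. Now the lid. Handle estimate is (0.535, 0.219), lid x-axis yaw about -20°. I'll hover above it.

Request:
step_arm(
  steps=[
    [0,0,-0.14,0,0,0,0],
    [0.1,0,-0.28,0,0,0.1,-1],
    [0.25,0,-0.4,0,0,0.2,-1],
    [0.4,0,-0.5,0,0,0.3,-1],
    [0.54,0,-0.58,0,0,0.4,-1],
    [0.68,0,-0.58,0,0,0.5,-1],
    [0.8,0,-0.58,0,0,0.6,-1],
    [0.9,0,-0.58,0,0,0.65,-1],
  ],
)

```text
time_s: 15.2
position: [0.4775, 0.0434, 0.3034]
tcp_rot: [[0.348, 0.937, -0.0], [0.937, -0.348, 0.0], [-0.0, -0.0, -1.0]]
force: [0.3, 0.4, 0.5]
opening: 0.526
grasp_force: 0.0
```

```bash
python3 -c "
from h import *
goto([.535,.219,.31],-20)"
```

```text
shift [ 0.6155 -0.0242 -0.0219] turn [-0.0005  0.0001 -0.0087]
```

Request:
step_arm(
  steps=[
    [0.15,-0.01,-0.02,0,0,0,-1],
    [0.3,-0.02,-0.02,0,0,0,-1],
    [0.45,-0.024,-0.02,0,0,0,-1],
    [0.58,-0.024,-0.02,0,0,0,-1],
    [0.61,-0.024,-0.02,0,0,0,-1],
    [0.61,-0.024,-0.02,0,0,0,-1],
    [0.61,-0.024,-0.02,0,0,0,-1],
    [0.61,-0.024,-0.02,0,0,0,-1],
  ],
)

```text
time_s: 15.87
position: [0.5335, 0.2153, 0.3081]
tcp_rot: [[0.345, 0.939, -0.003], [0.939, -0.345, -0.001], [-0.003, -0.003, -1.0]]
force: [-0.3, -0.2, -0.1]
opening: 0.997
grasp_force: 0.0
```

Run:
```python
from h import *
import pickle
s=read_state(); c=save("wrist","pics/w8.png"); pickle.dump((s,c),open("w8.pkl","wb")); print(s["time_s"],s["position"])
f,cx,cy,T=cam(c,wristT(c,s)); print(c["T_tool_cam"])
for P in [[.535,.219,.155],[.535,.219,.117]]:
    v=np.linalg.inv(T)@np.r_[P,1]; print(f*v[0]/v[2]+cx,f*v[1]/v[2]+cy)
```

```text
15.8667 [0.53346554 0.21533601 0.30805996]
[[ 7.12945939e-04 -9.67648804e-01 -2.52299986e-01  6.89364355e-02]
 [ 9.99999725e-01  6.38084547e-04  3.78533490e-04  2.00394553e-04]
 [-2.05298757e-04 -2.52300187e-01  9.67648993e-01 -1.67604384e-01]
 [ 0.00000000e+00  0.00000000e+00  0.00000000e+00  1.00000000e+00]]
316.8373246545015 184.2194248171299
316.89372137268856 177.68155543704026
```

View pics/w8.png

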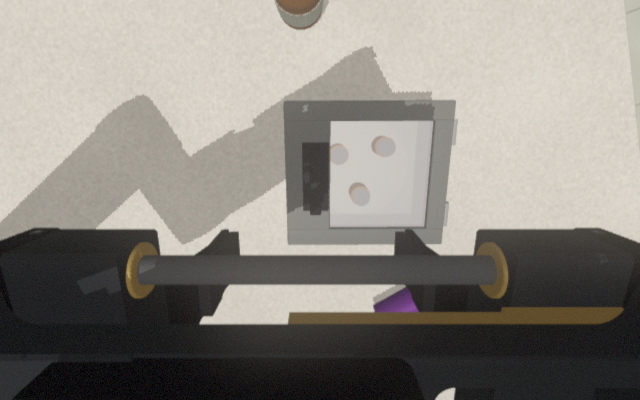

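Wrist view: the black handle region is about (303–330, 142–213), box corners about (284,100), (455,100), (442,243), (288,243). I'll measure it more finely from the pixel values.

Run:
```python
from h import *
import pickle
s,c=pickle.load(open("w8.pkl","rb")); T=wristT(c,s)
im=cv2.imread("pics/w8.png").astype(int).sum(2)//3
for v in (137,145,150,165,180,195,205,210,216): print(v,*im[v,296:336])
for p in [(284,100),(455,100),(442,243),(288,243)]: print(p,np.round(ray(c,*p,.117,T),4))
```

```text
137 99 101 101 101 98 101 99 99 100 101 101 99 99 104 101 98 99 101 102 100 100 98 100 99 99 102 98 103 98 100 101 100 101 108 170 197 200 200 200 200
145 100 102 102 101 102 97 67 62 60 59 61 61 60 65 62 60 61 61 60 61 61 63 59 58 65 59 61 59 61 65 65 63 72 108 167 182 166 155 162 163
150 99 98 99 101 100 97 75 62 61 61 65 63 62 61 62 60 59 60 62 61 60 60 60 58 61 63 62 61 60 62 62 62 72 103 151 174 178 178 177 177
165 100 100 97 100 96 95 77 64 69 67 66 65 71 64 60 59 63 62 60 63 59 59 60 63 59 63 62 58 64 63 62 64 78 110 171 197 201 200 201 200
180 101 100 100 97 98 98 88 69 71 73 75 76 74 67 63 60 62 60 63 63 62 63 65 64 60 64 62 65 63 64 65 65 80 108 171 197 201 202 202 201
195 99 100 97 97 98 100 97 71 63 58 61 62 61 62 64 60 60 63 63 64 68 61 65 66 66 63 61 66 72 75 74 77 94 129 193 200 200 200 200 199
205 103 100 100 100 99 102 100 76 75 73 72 75 75 77 65 65 64 63 63 62 62 65 64 63 65 73 74 77 75 74 74 75 92 131 192 200 199 200 200 199
210 142 142 140 143 141 140 140 114 99 96 97 98 98 97 68 65 63 65 65 72 72 71 71 72 67 90 96 96 99 97 94 101 123 131 189 198 197 197 196 198
216 140 141 139 142 141 139 141 140 142 138 142 139 138 139 140 139 138 136 137 136 139 136 139 139 139 137 138 140 139 138 140 138 134 131 183 189 190 190 190 189
(284, 100) [0.5308 0.3122 0.117 ]
(455, 100) [0.7062 0.248  0.117 ]
(442, 243) [0.6514 0.0898 0.117 ]
(288, 243) [0.4736 0.1547 0.117 ]
```

Run:
```python
from h import *
import pickle
s,c=pickle.load(open("w8.pkl","rb")); T=wristT(c,s)
for p in [(315.2,212),(315.2,178),(315.2,145)]: print(p,np.round(ray(c,*p,.155,T),4),np.round(ray(c,*p,.12,T),4))
s=read_state(); print(s["position"]); goto([.534,.221,.20],-20.2)
```

```text
(315.2, 212) [0.5229 0.1911 0.155 ] [0.5191 0.1814 0.12  ]
(315.2, 178) [0.5357 0.2258 0.155 ] [0.5332 0.2198 0.12  ]
(315.2, 145) [0.5474 0.2576 0.155 ] [0.5462 0.2551 0.12  ]
[0.53365246 0.21495821 0.30852659]
shift [ 0.02   -0.0051  0.3617] turn [-0.0027  0.0024 -0.0002]
```

The open fingertips in this view work out at tool z ≈ -6 mm, which agrees with the earlier contact. So I treat the tips as about 5 mm behind the TCP, and descend guarded by the force reading.

```bash
python3 -c "
from h import *
goto([.5345,.223,.165],-20.1)"
```

```text
shift [ 0.0271 -0.0056  0.4784] turn [-0.0027  0.0024 -0.0024]
```

Request:
step_arm(
  steps=[
    [0.027,-0.006,0.12,0,0,0,-1],
    [0.027,-0.006,0.24,0,0,0,-1],
    [0.027,-0.006,0.34,0,0,0,-1],
    [0.027,-0.006,0.42,0,0,0,-1],
    [0.027,-0.006,0.46,0,0,0,-1],
    [0.027,-0.006,0.475,0,0,0,-1],
    [0.027,-0.006,0.478,0,0,0,-1],
    [0.027,-0.006,0.478,0,0,0,-1],
  ],
)

```text
time_s: 16.58
position: [0.5361, 0.2237, 0.1668]
tcp_rot: [[0.346, 0.938, 0.001], [0.938, -0.346, 0.0], [0.0, 0.001, -1.0]]
force: [0.9, -0.5, -0.3]
opening: 1.006
grasp_force: 0.0
```

Request:
step_arm(
  steps=[
    [0,0,0.01,0,0,0,-1],
    [0,0,0.02,0,0,0,-1],
    [0,0,0.03,0,0,0,-1],
    [0,0,0.04,0,0,0,-1],
    [0,0,0.05,0,0,0,-1],
    [0,0,0.05,0,0,0,-1],
  ],
)

```text
time_s: 17.08
position: [0.5352, 0.2245, 0.1506]
tcp_rot: [[0.344, 0.939, -0.001], [0.939, -0.344, -0.0], [-0.001, -0.001, -1.0]]
force: [0.6, -0.1, -0.2]
opening: 1.0
grasp_force: 0.0
```

Request:
step_arm(
  steps=[
    [0,0,0.01,0,0,0,-1],
    [0,0,0.02,0,0,0,-1],
    [0,0,0.03,0,0,0,-1],
    [0,0,0.037,0,0,0,-1],
    [0,0,0.037,0,0,0,-1],
    [0,0,0.037,0,0,0,-1],
  ],
)

```text
time_s: 17.58
position: [0.5356, 0.2245, 0.1399]
tcp_rot: [[0.344, 0.939, -0.0], [0.939, -0.344, -0.0], [-0.0, -0.0, -1.0]]
force: [-0.2, -0.2, 0.4]
opening: 0.997
grasp_force: 0.0
```

Request:
step_arm(
  steps=[
    [0,-0.001,0.006,0,0,0,-1],
    [0,-0.001,0.012,0,0,0,-1],
    [0,-0.001,0.018,0,0,0,-1],
    [0,-0.001,0.024,0,0,0,-1],
    [0,-0.001,0.024,0,0,0,-1],
  ],
)

```text
time_s: 18.0
position: [0.535, 0.2245, 0.1324]
tcp_rot: [[0.344, 0.939, -0.001], [0.939, -0.344, -0.0], [-0.0, -0.001, -1.0]]
force: [0.1, -0.4, 0.4]
opening: 0.999
grasp_force: 0.0
```

Request:
step_arm(
  steps=[
    [0,0,0.006,0,0,0,-1],
    [0,0,0.012,0,0,0,-1],
    [0,0,0.018,0,0,0,-1],
    [0,0,0.024,0,0,0,-1],
    [0,0,0.026,0,0,0,-1],
    [0,0,0.026,0,0,0,-1],
  ],
)

```text
time_s: 18.5
position: [0.5352, 0.2245, 0.1248]
tcp_rot: [[0.344, 0.939, -0.0], [0.939, -0.344, -0.0], [-0.0, -0.0, -1.0]]
force: [0.1, 0.0, -0.2]
opening: 0.999
grasp_force: 0.0
```

Request:
step_arm(
  steps=[
    [0,0,0,0,0,0,1],
    [0,0,0,0,0,0,1],
    [0,0,0,0,0,0,1],
    [0,0,0,0,0,0,1],
    [0,0,0,0,0,0,1],
    [0,0,0,0,0,0,1],
    [0,0,0,0,0,0,1],
    [0,0,0,0,0,0,1],
  ],
)

```text
time_s: 19.17
position: [0.5353, 0.2246, 0.1251]
tcp_rot: [[0.344, 0.939, -0.0], [0.939, -0.344, -0.0], [-0.0, -0.0, -1.0]]
force: [-1.0, -0.0, 0.6]
opening: 0.483
grasp_force: 0.0
```

Request:
step_arm(
  steps=[
    [0,0,0,0,0,0,1],
    [0,0,0,0,0,0,1],
    [0,0,0,0,0,0,1],
    [0,0,0,0,0,0,1],
  ],
)

```text
time_s: 19.5
position: [0.5354, 0.2246, 0.1251]
tcp_rot: [[0.344, 0.939, 0.0], [0.939, -0.344, 0.0], [0.0, 0.0, -1.0]]
force: [0.3, 0.2, 0.2]
opening: 0.173
grasp_force: 0.0
```

Request:
step_arm(
  steps=[
    [0,0,0,0,0,0,1],
    [0,0,0,0,0,0,1],
    [0,0,0,0,0,0,1],
    [0,0,0,0,0,0,1],
  ],
)

```text
time_s: 19.83
position: [0.5347, 0.2248, 0.125]
tcp_rot: [[0.344, 0.939, -0.001], [0.939, -0.344, 0.0], [-0.0, -0.001, -1.0]]
force: [-2.0, 1.7, 1.7]
opening: 0.131
grasp_force: 30.0
```

Gripped: 11.4 mm opening, 30 N. Now I lift slowly along the hinge arc.

Request:
step_arm(
  steps=[
    [0,0.001,-0.005,0.012,0,0,1],
    [0,0.001,-0.009,0.022,0,0,1],
    [0,0.002,-0.013,0.032,0,0,1],
    [0,0.002,-0.017,0.042,0,0,1],
    [0,0.003,-0.02,0.05,0,0,1],
    [0,0.004,-0.023,0.056,0,0,1],
    [0,0.004,-0.023,0.056,0,0,1],
    [0,0.004,-0.023,0.056,0,0,1],
  ],
)

```text
time_s: 20.5
position: [0.5359, 0.2243, 0.1321]
tcp_rot: [[0.345, 0.938, -0.043], [0.939, -0.344, 0.016], [-0.0, -0.045, -0.999]]
force: [-3.0, 4.2, -5.8]
opening: 0.133
grasp_force: 30.0
```

Request:
step_arm(
  steps=[
    [0,0.001,-0.004,0.01,0,0,1],
    [0,0.001,-0.008,0.02,0,0,1],
    [0,0.002,-0.012,0.03,0,0,1],
    [0,0.003,-0.016,0.04,0,0,1],
    [0,0.004,-0.02,0.05,0,0,1],
    [0,0.004,-0.02,0.05,0,0,1],
    [0,0.004,-0.02,0.05,0,0,1],
    [0,0.004,-0.02,0.05,0,0,1],
  ],
)

```text
time_s: 21.17
position: [0.5372, 0.2239, 0.1383]
tcp_rot: [[0.344, 0.935, -0.08], [0.939, -0.343, 0.029], [-0.0, -0.085, -0.996]]
force: [-4.0, 4.4, -3.1]
opening: 0.134
grasp_force: 30.0
```

Request:
step_arm(
  steps=[
    [0,0,0,0,0,0,1],
    [0,0,0,0,0,0,1],
    [0,0,0,0,0,0,1],
    [0,0,0,0,0,0,1],
    [0,0,0,0,0,0,1],
    [0,0,0,0,0,0,1],
  ],
)

```text
time_s: 21.67
position: [0.5372, 0.2239, 0.1383]
tcp_rot: [[0.344, 0.935, -0.08], [0.939, -0.343, 0.029], [-0.0, -0.085, -0.996]]
force: [-3.6, 3.5, -3.8]
opening: 0.136
grasp_force: 30.0
```

Run:
```python
from h import *
# check lid front corner moved up & cartridge unchanged: compare images with start
C=save("scene","pics/s9.png"); save("side","pics/d9.png")
for n in("scene","side"): save(n,f"pics/{n}9.png")
a=cv2.imread("pics/scene0.png").astype(int);b=cv2.imread("pics/s9.png").astype(int)
for v in range(160,224,4): print(v,"before",a[v,333:343].sum(1)//3,"after",b[v,333:343].sum(1)//3)
print(b[222:244:3,218:252:2].sum(2)//3)
```

```text
160 before [145 141 142 139 138 141 137 140 138 136] after [73 69 81 83 80 81 80 82 77 81]
164 before [74 74 82 83 81 83 80 81 82 80] after [137  99  68  79  81  81  83  80  82  80]
168 before [89 63 62 80 82 80 81 79 83 83] after [99 97 79 59 67 81 82 79 82 81]
172 before [85 83 83 56 65 81 83 83 82 82] after [ 88  91 114  98  65  60  78  81  81  81]
176 before [87 82 80 78 81 57 68 81 82 81] after [ 85  82  84  94 114  82  58  64  82  81]
180 before [82 82 80 81 81 82 83 66 72 82] after [80 81 79 82 80 84 92 71 62 76]
184 before [83 80 79 80 79 80 84 89 60 60] after [81 81 82 78 83 80 87 96 78 59]
188 before [77 78 81 82 82 77 80 81 82 80] after [78 78 81 82 81 79 80 78 86 91]
192 before [81 81 79 80 81 79 84 81 81 76] after [81 76 78 78 80 82 82 80 85 81]
196 before [89 81 82 79 78 79 78 81 80 81] after [87 80 81 81 80 82 79 82 80 79]
200 before [133  97  88  78  81  82  80  78  79  80] after [133  96  88  81  78  80  78  78  79  80]
204 before [146 138 116  94  82  81  79  80  80  83] after [145 138 118  95  85  80  80  79  82  82]
208 before [143 141 142 131 101  92  86  79  83 
[... 224 characters left out ...]
4 143 144 140 136 102  87  78]
220 before [145 145 144 141 143 141 140 141 132  93] after [146 144 144 140 143 140 143 143 133  94]
[[145 140  95  86 124 121 117  56  49  77 125 122 122 118 112 108  98]
 [102 116  71  56  48  65  95 124 123 117 113 109 104 102  95  90  84]
 [ 81  79 121 123 121 116 112 108 102  99  97  91  86  79  79  76  78]
 [ 63  71  77 107 103  98  96  93  87  84  78  79  79  79  88  96 100]
 [ 65  60  62  76  88  85  84  78  74  77  83  90  99 103 101 105 122]
 [ 66  62  53  56  75  73  79  88  98 101 100 100 104 143 146 148 146]
 [ 71  64  55  71  91  99  96  99  98 118 145 146 145 147 148 146 145]
 [134 104  98  98  98 103 123 145 147 145 144 143 147 144 145 141 128]]
```

The lid front is up by about 5 px (≈15 mm) and a gap shows. The 13.3 mm rise and 0.085 rad tilt both put the lid at about 0.085 rad, held steady. Handing in.

```bash
python3 -c "
from rig import *
print(hand_in())"
```

```text
the job is handed in; nothing more can be done
None
```

I handed the job in with the cartridge rolled window-up on the bench and the gripper holding the lid ajar at about 0.085 rad (front edge about 16 mm up); no verdict came back.

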